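# Show the mark on the back of a gilded plaque with an inspection mirror

### The job

Lift the orange inspection mirror up and off its hook, carry it to the inspection rig and hold the middle of its glass above the painted white ring, angled so that the small camera on the rig sees, near the middle of the glass, the reflection of the red mark on the back of the gilded plaque. Finish holding the mirror still in the gripper at that angle, clear of everything else: do not set it down or let go. Do not bump the rig, do not let the mirror drop to the bench, and leave the brush pot, the jars and the bottle where they are.

Things in the scene. Friction and masses are not known exactly. Their poses are not given: they have to be found in the camera images.
- mirror: orange inspection mirror, 0.12 kg, rigid. Origin: middle of its upright flat grip tab, 12 thick (x), 24 wide (y), 50 tall (z -25 to 25 mm); pinch it across y from above. Below, a frame 30 wide (y), 12 thick, with a window 18 wide, z -33 to -77, its upper edge resting on the hook; then a stem and a round black head 70 across, lowest point z -166. Glass looks to own +x. Hangs with origin 237 mm up
- glass: the mirror's round glass, 60 mm across, pale. Origin: centre of its surface, at x +4, y 0, z -130 mm in the mirror's frame. Own z is the outward normal of the reflecting face: 20 degrees upward from the mirror's +x when the handle is upright; own y is the mirror's y, own x points down the face
- hook: fixed steel hook stand. Origin: under the centre of its foot (100 across, 12 high). Post 16 thick, 220 tall. A level bar, 8 thick, centre line 200 mm up, runs from it to own -x as far as x -78, then turns up. The mirror hangs about 50 mm from the post, square to the bar, glass towards the post. To free it raise it 30 mm (26 to 36), then draw it 75 mm or more along own -x
- hook_tip (a point): centre of the round end of the upturned hook tip: x -94 mm, height 222 mm in the stand's frame (metal ends 4 mm above it).
- rig: fixed rig. Origin: on the bench, under the ring centre. Grey plate 10 thick, own x -60 to 300, y -150 to 150 mm. At x 200: at y 100 a black camera on a post, top 202 mm, lens looking to the space over the ring; at y -100 an upright gilded plaque, 122 wide (y), 10 to 240 mm up, lion relief towards +x; its back, with a 12 mm lip around, towards -x. Empty between ring and these
- ring (a point): centre of the painted white ring (80 mm outside diameter, with a centre dot) on the rig's plate, 10 mm above the bench; the mirror glass is to be held above it.
- lens (a point): centre of the front of the camera's lens: in the rig's frame x +200, y +100, z +180 mm.
- mark (a point): centre of the red mark, a disc 20 mm across on the back of the plaque: in the rig's frame x +200, y -100, z +180 mm. The camera cannot see it directly.
- aim (a point): no object: the point halfway between lens and mark: x 200, y 0, z 180 mm in the rig's frame. From above the ring both are equally far, so the camera sees the mark mid-glass when the glass's normal, drawn from its centre, passes through this point. With the handle upright that needs the glass centre 73 mm lower than this point, above the ring centre, the mirror's +x along the rig's +x
- brush_pot: black pot of brushes, 76 mm across, 190 mm tall with the brushes; origin under its centre. Leave alone.
- gold_jar: amber jar with a brass lid, 56 mm across, 65 mm tall; origin under its centre. Leave alone.
- red_jar: red jar with a white lid, 52 mm across, 60 mm tall; origin under its centre. Leave alone.
- glue_bottle: white bottle with a blue cap, 48 mm across, 130 mm tall; origin under its centre. Leave alone.

How it is judged (in metres and radians):
On the way, in this order (a step that is already met when the one before it is completed fails the run):
1. the mirror is held in the gripper, off and away from the hook (contact force between the fingers and mirror above 2 N and contact force between mirror and hook below 0.1 N and distance between mirror and hook_tip above 0.07 m and height (world z) of glass above 0.06 m), for 0.1 s.
2. the mirror is held over the ring so that the camera sees the mark in it (x of aim in the frame of glass between -0.02 and 0.02 m and y of aim in the frame of glass between -0.02 and 0.02 m and z of aim in the frame of glass above 0.12 m and horizontal distance between glass and ring below 0.035 m and contact force between the fingers and mirror above 2 N and contact force between mirror and hook below 0.1 N and contact force between mirror and rig below 0.1 N and height (world z) of glass above 0.06 m), for 0.5 s.
At the end, for the whole second after the job is handed in: Gripper holds the mirror still, off hook and rig, glass over 60 mm up and within 35 mm of the ring centre horizontally; its normal passes the aim point within 20 mm in glass x and y, over 120 mm in front (the camera sees the mark in the glass); under 20 mm/s, 0.15 rad/s (all of step 2 and linear speed of mirror below 0.02 m/s and angular speed of mirror below 0.15 rad/s); the arm keeps its last pose, push and grip.
It fails at once if the rig is bumped by the arm or the mirror (over 3 N) (contact force between rig and the arm above 3 N or contact force between rig and the fingers above 3 N or contact force between rig and mirror above 3 N).
It fails at once if the mirror is dropped or laid on the bench (glass centre under 45 mm) (height (world z) of glass below 0.045 m).
It fails at once if the brush pot, a jar or the bottle is displaced by more than 30 mm (distance of any of brush_pot, gold_jar, red_jar, glue_bottle from where it was at the start of the episode above 0.03 m).
It also fails if it takes over 38 s, if anything falls off the work surface, if the arm or the gripper's body presses on something with over 40 N, if the wrist force passes 120 N, or if a joint passes its speed limit or range.

### The arm

A 6-joint arm with a two-finger parallel gripper is mounted at the origin on the work surface. World frame = base frame: x ahead of the robot, y to its left, z up, the work surface at z = 0. Lengths are in mm, angles in rad, forces in N, time in s.
With the tool pointing down it reaches from about 325 to 900 mm from the base axis. Payload 3.5 kg.
Tool frame: the origin (TCP) lies at the very end of the fingers, on their centre line; the grasp point (between the pads) lies 19 mm behind it (bot.pinch_z is the distance from the TCP to the grasp point, in mm); z points along the fingers, y is the line along which they close (so a half turn about z gives the same grasp; the last joint's range is limited). The gripper opens to 85 mm and grips with 20 to 120 N. Pads are 22 mm wide; open, the fingers measure 114 mm over their backs; the gripper's body (76 mm by 85 mm) begins 54 mm behind the grasp point. The pads swing forward as they close: fully open they stand 13 mm farther back than shut.
Start: joints at [1.217, 0.276, -0.026, 1.268, 0, 1.467], TCP at [155.118, 605.442, 231.313] pointing down, gripper open.
Joint ranges: [-3.12, 3.12], [-0.85, 1.88], [-1.08, 1.24], [-1.95, 2.15], [-1.57, 1.53], [-3.14, 3.14]. Speed limits (rad/s): [2.57, 2.57, 3.14, 3.14, 3.14, 3.14].

### API

Orientations are given as a 3x3 rotation matrix whose columns are the frame's x, y, z axes.
In Python, from plant import bot, cam, telemetry gives the robot as it stands (bot), with the cameras (cam) and the readings (telemetry).
- The arm moves only by the tool shift_gripper, called after "Call:" as name(argument=value, ...) on one line, values as JSON. Schema: {"type":"object","properties":{"deltas":{"type":"array","items":{"type":"array","items":{"type":"number"},"minItems":4,"maxItems":4},"minItems":1,"maxItems":20},"finger_gap":{"type":"number"},"grip_force":{"type":"number"},"only":{"type":"string"},"quiet":{"type":"boolean"},"lines":{"type":"string"}},"required":["deltas"],"additionalProperties":false}. deltas is a list of rows, 1 to 20 of them, each of 4 numbers: dx, dy, dz in mm, then a turn about the tool's z in rad; each row is the pose to reach, as a shift and turn from the pose commanded when the call began, along the tool's axes at that moment; what a row does not reach only later rows make up. A row lasts 1/10 s, in which the tool goes at most 50 mm and 0.15 rad, less where a joint would pass 70% of its speed; a pose out of reach is approached as far as the arm can. finger_gap is the finger opening in mm, set as the call begins (left out keeps the last). The fingers move at their own pace and stop on an object; grip_force is the grip in N (left out, the last holds). Time passes only in rows, so rows that do not move let the fingers close. The tool returns the time, the measured TCP pose, the force, the opening and the grip force at its end. only (a regular expression) keeps the lines of the reply that match it, lines (a string "A,B") keeps lines A to B, and quiet returns only ok. Input that does not fit is refused with a message, and nothing moves.
- telemetry.sense(): the state, without advancing time (a new reading comes with each control period).
- cam.camera(name): name is "scene" or "top" or "wrist"; returns a dict with "image" (384x512x3 uint8, red, green, blue), "K" (3x3 intrinsics, pixels), "extrinsics" (4x4, takes a point from world to camera coordinates). Camera axes: x right, y down, z forward; pixel columns grow to the right and rows downward; lengths in mm; the calibration is good to about 2 mm. A picture is of the moment at which its call begins. There is no depth.
- bot.close_job(): hands the job in; it is judged then, once.
The state is a dict: "t": time; "joint_pos": joint angles; "qvel": joint speeds; "effort": joint torques, N m; "tool_pos": TCP position; "orientation": TCP orientation; "force": force on the tool from outside, world axes, zero at the start; "ft_torque": the same for the moment, N m; "width": finger opening in mm; "grasp_force": force on a finger pad.
Only numpy, scipy, OpenCV 4.12 (cv2) and the standard library are available. Lean on these libraries where they do the work, as an engineer would, in place of code of your own. Each camera call takes 0.05 s, during which the arm holds its last target. There are 200 camera calls.

## Working session

There is one attempt and no reset: what is moved stays moved. The work goes in short steps, Python scripts to look and compute and a tool call to move; the robot and the scene stay as the last step left them, time stands still between calls to the robot, and variables do not carry over. Pictures are saved under pics/ and viewed, at most 10 in all, crops included, and the job is handed in when it is done.

```bash
ls; mkdir -p pics; python3 - <<'E'
from plant import bot, cam, telemetry
import cv2,numpy as np,pickle
d={}
for n in ["scene","top"]:
    c=cam.camera(n); d[n]=c
    cv2.imwrite(f"pics/{n}0.png",c["image"][:,:,::-1])
    print(n,np.round(c["K"],1).tolist(),np.round(c["extrinsics"],3).tolist())
pickle.dump(d,open("c0.pkl","wb"))
s=telemetry.sense();print(s["t"],np.round(s["orientation"],3).tolist())
E
```

```text
pics
plant.py
scene [[465.0, 0.0, 254.1], [0.0, 465.0, 192.0], [0.0, 0.0, 1.0]] [[-0.473, 0.881, 0.005, 286.32], [0.655, 0.356, -0.667, -294.007], [-0.589, -0.312, -0.745, 1777.336], [0.0, 0.0, 0.0, 1.0]]
top [[426.6, 0.0, 260.5], [0.0, 426.6, 189.0], [0.0, 0.0, 1.0]] [[-0.073, -0.997, -0.005, 47.829], [-0.977, 0.073, -0.202, 594.745], [0.202, -0.01, -0.979, 1288.003], [0.0, 0.0, 0.0, 1.0]]
0.1 [[-0.969, 0.248, -0.001], [0.248, 0.969, -0.002], [0.0, -0.002, -1.0]]
```

View pics/scene0.png

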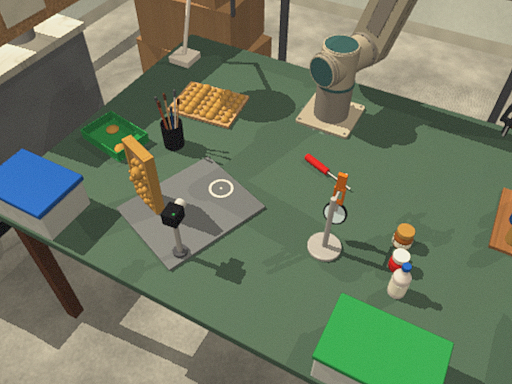

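View pics/top0.png

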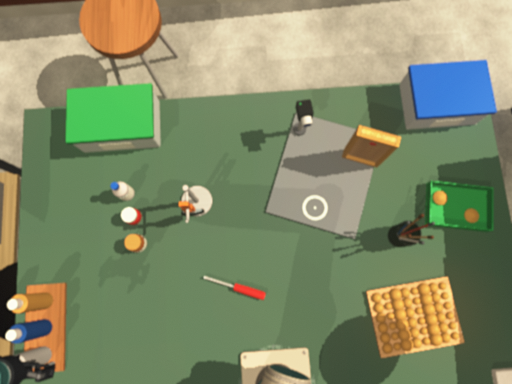

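The scene view shows the mirror tab at (342,187), its head at (335,213), the hook foot at (324,247) and the ring at (221,188). In the top view the ring is at (315,208), the hook foot at (200,200) and the mirror at about (186,205). Next I'll enlarge the hook in both views and measure the ring and plate.

```bash
cat > h.py <<'E'
import numpy as np,cv2,pickle
def ray(c,u,v):
    E=c["extrinsics"];R,t=E[:3,:3],E[:3,3]
    o=-R.T@t; d=R.T@np.linalg.inv(c["K"])@np.array([u,v,1.]); return o,d/np.linalg.norm(d)
def plane(c,u,v,z):
    o,d=ray(c,u,v); return o+d*(z-o[2])/d[2]
def tri(c1,p1,c2,p2):
    o1,d1=ray(c1,*p1);o2,d2=ray(c2,*p2)
    s=np.linalg.lstsq(np.c_[d1,-d2],o2-o1,rcond=None)[0]
    a,b=o1+s[0]*d1,o2+s[1]*d2; return (a+b)/2,np.linalg.norm(a-b)
def proj(c,p):
    q=c["K"]@(c["extrinsics"]@np.append(p,1))[:3]; return q[:2]/q[2]
E
python3 - <<'E'
from h import *
d=pickle.load(open("c0.pkl","rb"))
crops={"scene":(295,155,75,110),"top":(165,170,60,60)}
ims=[]
for n,(x,y,w,h) in crops.items():
    im=d[n]["image"][y:y+h,x:x+w,::-1]; s=500//max(w,h)
    ims.append(cv2.resize(im,None,fx=s,fy=s,interpolation=cv2.INTER_CUBIC)); print(n,s)
H=max(i.shape[0] for i in ims)
cv2.imwrite("pics/crop.png",np.hstack([cv2.copyMakeBorder(i,0,H-i.shape[0],0,0,0) for i in ims])[:600,:800]) 
for n,b,seed in (("scene",(100,140,180,140),(221,205)),("top",(255,100,130,145),(300,190))):
    c=d[n];im=c["image"];hsv=cv2.cvtColor(im,cv2.COLOR_RGB2HSV)
    x,y,w,h=b
    m=np.zeros(im.shape[:2],np.uint8)
    m[y:y+h,x:x+w]=((hsv[...,1]<45)&(hsv[...,2]>45))[y:y+h,x:x+w]*255
    _,lab=cv2.connectedComponents(m); pm=(lab==lab[seed[1],seed[0]]).astype(np.uint8)
    cn=max(cv2.findContours(pm,0,2)[0],key=cv2.contourArea)[:,0]
    P=np.array([plane(c,u,v,10)[:2] for u,v in cn],np.float32)
    r=cv2.minAreaRect(P);print(n,"rect",r)
    # ring
    wm=((hsv[...,1]<50)&(hsv[...,2]>185)).astype(np.uint8)
    u0=(221,188) if n=="scene" else (315,208)
    q=np.zeros_like(wm);q[u0[1]-18:u0[1]+18,u0[0]-18:u0[0]+18]=wm[u0[1]-18:u0[1]+18,u0[0]-18:u0[0]+18]
    ys,xs=np.nonzero(q); W=np.array([plane(c,u,v,10)[:2] for u,v in zip(xs,ys)],np.float32)
    print("ring",len(W),cv2.minEnclosingCircle(W))
    om=((hsv[...,0]>4)&(hsv[...,0]<17)&(hsv[...,1]>170)&(hsv[...,2]>120))
    X,Y,Wd,Hh=crops[n]; ys,xs=np.nonzero(om[Y:Y+Hh,X:X+Wd]); print("orange",xs.min()+X,xs.max()+X,ys.min()+Y,ys.max()+Y)
E
```

```text
scene 4
top 8
scene rect ((643.070556640625, -203.52764892578125), (311.7913513183594, 365.0165100097656), 69.04536437988281)
ring 158 ((528.3328857421875, -165.2831268310547), 40.740013122558594)
orange 333 347 172 204
top rect ((645.0977172851562, -209.72055053710938), (301.1539001464844, 361.8238220214844), 68.88800048828125)
ring 317 ((533.5307006835938, -167.70703125), 43.149261474609375)
orange 178 193 201 210
```

View pics/crop.png

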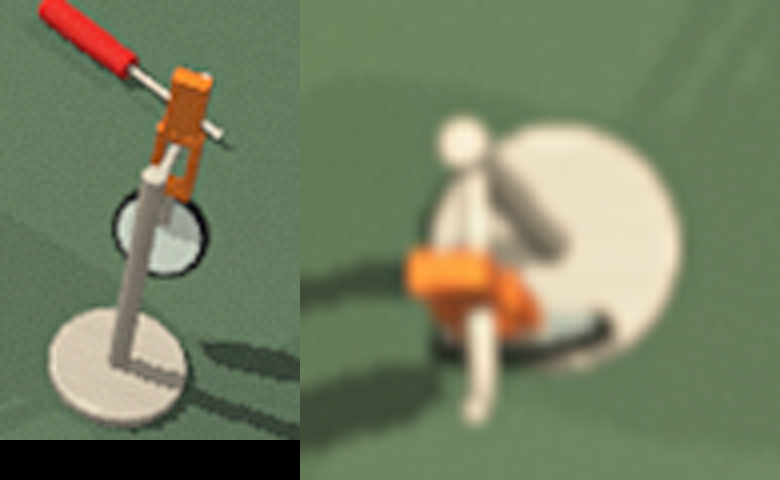

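The crop shows the bar running from the post top (464,142) toward the robot, ending at the tip (477,410). The tab's top face is at about (408–490, 248–292). Now I'll turn these into positions.

```bash
python3 - <<'E'
from h import *
d=pickle.load(open("c0.pkl","rb"));T,S=d["top"],d["scene"]
t=lambda U,V:(165+(U-300+.5)/8-.5,170+(V+.5)/8-.5)
s=lambda U,V:(295+(U+.5)/4-.5,155+(V+.5)/4-.5)
post=plane(T,*t(464,142),218);tip=plane(T,*t(477,408),224);foot=plane(T,*t(557,247),12)
print("post",post,"tip",tip,"d",np.linalg.norm(post[:2]-tip[:2]),"foot",foot,plane(S,*s(118,363),12))
v=(post-tip)[:2];print("yaw hook",np.degrees(np.arctan2(v[1],v[0])))
print("post S",plane(S,*s(153,175),220))
tab=plane(T,*t(449,271),262);print("tab",tab,tri(T,t(449,271),S,s(191,77)))
a,b=plane(T,*t(408,268),262),plane(T,*t(490,271),262);print("taby",a-b)
# rig yaw from plate edges: long side direction
for n,r in(("S",((643.07,-203.53),69.05)),("T",((645.1,-209.7),68.89))):
    print(n)
for p in((200,100),(200,-100)):pass
E
```

```text
post [584.61563233 215.10174646 218.        ] tip [490.12644744 213.12263077 224.        ] d 94.50990932102565 foot [584.06666788 213.90075501  12.        ] [580.40895426 218.85960845  12.        ]
yaw hook 1.1999087288663317
post S [580.39797209 216.99257248 220.        ]
tab [531.25871253 214.24873709 262.        ] (array([530.26952105, 215.22275191, 264.85014068]), np.float64(3.074486741325179))
taby [ 3.03336596 27.22341325  0.        ]
S
T
```

```bash
cat >> h.py <<'E'
def go(p,ang):
    from plant import bot, cam, telemetry
    s=telemetry.sense();R=np.array(s["orientation"]);d=R.T@(np.array(p)-s["tool_pos"])
    a=np.degrees(np.arctan2(R[1,1],R[0,1]))
    print("t",s["t"],"shift",np.round(d,1),"turn",round(-np.radians(ang-a),3),"y ang",round(a,2),"q",np.round(s["joint_pos"],2),"w",s["width"],s["grasp_force"])
E
python3 - <<'E'
from h import *
go([532,214.5,300],91.2)
d=pickle.load(open("c0.pkl","rb"))
# check rig pose: project key points
a=np.radians(-21);o=np.array([531.,-166.5,0]);R=np.array([[np.cos(a),-np.sin(a),0],[np.sin(a),np.cos(a),0],[0,0,1]])
for n in d:
    im=cv2.resize(d[n]["image"][:,:,::-1],None,fx=2,fy=2)
    for q in((0,0,10),(-60,-150,10),(-60,150,10),(300,150,10),(300,-150,10),(200,100,180),(200,-100,180),(200,-161,240),(200,-39,240)):
        u=proj(d[n],o+R@np.array(q,float));cv2.circle(im,tuple(int(round(k)) for k in u*2),3,(255,0,255),1)
    if n=="scene":A=im[260:560,180:580]
    else:B=im[180:480,440:840]
cv2.imwrite("pics/rig.png",np.hstack([A,B]))
E
```

```text
t 0.1 shift [-462.2 -284.6  -69.3] turn -0.272 y ang 75.63 q [ 1.22  0.28 -0.03  1.27  0.    1.47] w 85.64286891876463 0.0
```

View pics/rig.png

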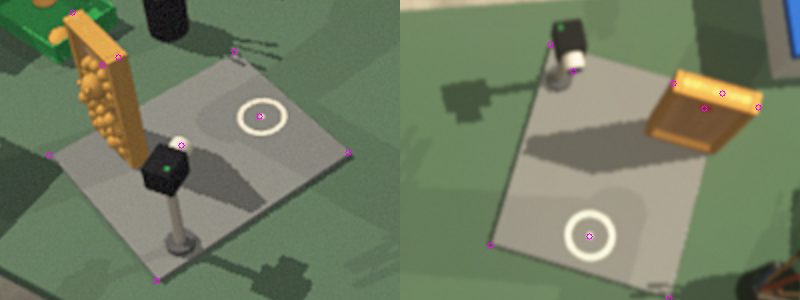

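The predicted rig points land on the corners, ring, lens and plaque in both views, so the rig pose (531, -166.5, yaw -21°) is confirmed.

Call:
shift_gripper(deltas=[[0,0,-40,0],[0,0,-69,0],[-40,-25,-69,-0.03],[-80,-50,-69,-0.06],[-120,-74,-69,-0.1],[-160,-98,-69,-0.13],[-200,-123,-69,-0.16],[-240,-148,-69,-0.19],[-280,-172,-69,-0.22],[-320,-197,-69,-0.25],[-360,-222,-69,-0.272],[-400,-246,-69,-0.272],[-440,-271,-69,-0.272],[-462,-284.6,-69,-0.272],[-462,-284.6,-69,-0.272],[-462,-284.6,-69,-0.272]], finger_gap=85)

```text
t: 1.7
tool_pos: [531.7, 214.7, 299.6]
orientation: [[-1.0, -0.02, -0.002], [-0.02, 1.0, 0.0], [0.002, 0.0, -1.0]]
force: [-0.0, -0.1, -0.5]
width: 85.0
grasp_force: 0.0
```

```bash
python3 - <<'E'
from h import *
from plant import bot, cam, telemetry
go([532,214.5,218],91.2)
c=cam.camera("wrist");pickle.dump(c,open("w.pkl","wb"))
for p in([532,208.5,262],[526,214.5,262],[532,214.5,262],[489,213.4,226]):print(proj(c,np.array(p,float)))
cv2.imwrite("pics/w.png",c["image"][:,:,::-1])
E
```

```text
t 1.7 shift [-0.4 -0.2 81.6] turn -0.001 y ang 91.14 q [ 0.27  0.16 -0.03  1.38  0.    0.25] w 85.03383984507227 0.0
[248.79886435 235.60942668]
[259.16819448 226.37915173]
[258.94874733 235.79303664]
[258.38504064 152.88151163]
```

View pics/w.png

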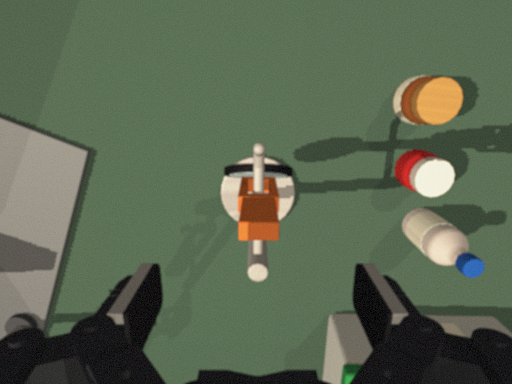

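The wrist view shows the tab's top face centred at about (259,231) between the fingers, so it lies 1–3 mm further out than estimated. I'll descend and grip.

Call:
shift_gripper(deltas=[[-2,0,30,0],[-2,0,60,0],[-2,0,82,0],[-2,0,82,0],[-2,0,82,0]])

```text
t: 2.25
tool_pos: [533.1, 216.1, 218.5]
orientation: [[-1.0, -0.023, -0.001], [-0.023, 1.0, -0.0], [0.001, -0.0, -1.0]]
force: [1.1, 1.0, 0.2]
width: 84.9
grasp_force: 0.0
```

Call:
shift_gripper(deltas=[[0,0,0,0],[0,0,0,0],[0,0,0,0],[0,0,0,0],[0,0,0,0],[0,0,0,0],[0,0,0,0],[0,0,0,0],[0,0,0,0],[0,0,0,0]], finger_gap=10, grip_force=60)

```text
t: 3.25
tool_pos: [534.4, 215.2, 219.1]
orientation: [[-1.0, -0.021, 0.001], [-0.021, 1.0, 0.0], [-0.001, 0.0, -1.0]]
force: [-0.9, -0.5, 5.5]
width: 22.8
grasp_force: 58.6
```

Gripped at 23 mm. Now I raise it 31 mm and draw it out along the bar.

Call:
shift_gripper(deltas=[[0,0,-6,0],[0,0,-12,0],[0,0,-18,0],[0,0,-24,0],[0,0,-31,0],[0,0,-31,0],[0,0,-31,0]])

```text
t: 3.95
tool_pos: [534.2, 215.2, 249.6]
orientation: [[-1.0, -0.021, 0.001], [-0.021, 1.0, 0.0], [-0.001, 0.0, -1.0]]
force: [-0.3, -0.1, -2.1]
width: 23.3
grasp_force: 58.7
```

Call:
shift_gripper(deltas=[[10,0,0,0],[20,0,0,0],[30,0,0,0],[40,0,0,0],[50,0,0,0],[60,0,0,0],[70,0,0,0],[80,0,0,0],[90,0,0,0],[100,0,0,0],[110,0,0,0],[115,0,0,0],[115,0,0,0],[115,0,0,0]])

```text
t: 5.35
tool_pos: [419.3, 212.8, 249.4]
orientation: [[-1.0, -0.021, 0.001], [-0.021, 1.0, 0.0], [-0.001, 0.0, -1.0]]
force: [0.7, 0.2, -1.2]
width: 23.2
grasp_force: 58.7
```

```bash
python3 - <<'E'
from h import *
from plant import bot, cam, telemetry
d={}
for n in["scene","top"]:
    c=cam.camera(n);d[n]=c
pickle.dump(d,open("c1.pkl","wb"))
A=d["scene"]["image"][140:260,290:410,::-1];B=d["top"]["image"][160:280,130:250,::-1]
cv2.imwrite("pics/off.png",np.hstack([cv2.resize(i,(400,400),interpolation=cv2.INTER_CUBIC) for i in(A,B)]))
E
```

```text
(no output)
```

View pics/off.png

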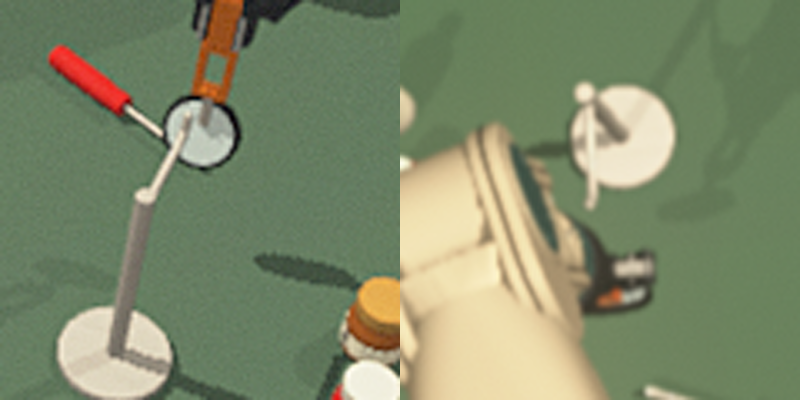

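The mirror is off the hook and hanging upright in the gripper, clear of the tip. Next I'll work out the carry and check the head against its predicted spot.

```bash
python3 - <<'E'
from h import *
d=pickle.load(open("c1.pkl","rb"));c=d["scene"]
go([527.8,-165.2,219],69)
print("pred glass",proj(c,np.array([422.,213,137.5])))
x,y=335,165;im=c["image"][y:195,x:368];hsv=cv2.cvtColor(im,cv2.COLOR_RGB2HSV)
m=(im.max(2)<45).astype(np.uint8);ys,xs=np.nonzero(m);print("dark bounds",xs.min()+x,xs.max()+x,ys.min()+y,ys.max()+y,len(xs))
E
```

```text
t 5.45 shift [-100.3 -380.1   30.4] turn 0.388 y ang 91.2 q [ 0.33 -0.01 -0.32  1.26 -0.    0.31] w 23.170200311107013 58.74086558818817
pred glass [348.13528295 180.5060812 ]
dark bounds 339 361 169 190 33
```

Call:
shift_gripper(deltas=[[-4,-15,0,0.015],[-10,-38,0,0.04],[-16,-61,0,0.06],[-22,-85,0,0.09],[-29,-108,0,0.11],[-35,-132,0,0.135],[-41,-155,0,0.16],[-47,-179,0,0.18],[-53,-202,0,0.205],[-60,-226,0,0.23],[-66,-249,0,0.25],[-72,-273,0,0.28],[-78,-296,0,0.3],[-85,-320,0,0.325],[-90,-340,0,0.345],[-94,-357,0,0.365],[-98,-370,0,0.38],[-100.3,-378,0,0.388],[-100.3,-380,0,0.388],[-100.3,-380,0,0.388]])

```text
t: 7.45
tool_pos: [527.2, -164.9, 249.2]
orientation: [[-0.934, 0.359, -0.0], [0.359, 0.934, 0.001], [0.001, 0.0, -1.0]]
force: [0.0, 0.0, -1.3]
width: 23.1
grasp_force: 59.0
```

Call:
shift_gripper(deltas=[[0,0,5,0],[0,0,12,0],[0,0,20,0],[0,0,26,0],[0,0,30,0],[0,0,30,0],[0,0,30,0],[0,0,30,0]])

```text
t: 8.25
tool_pos: [527.7, -165.2, 219.7]
orientation: [[-0.933, 0.359, 0.001], [0.359, 0.933, -0.0], [-0.001, -0.0, -1.0]]
force: [-0.7, -1.1, -1.3]
width: 23.1
grasp_force: 59.0
```

```bash
python3 - <<'E'
from h import *
from plant import bot, cam, telemetry
go([527.8,-165.2,219],69)
d={}
for n in["scene","top"]: d[n]=cam.camera(n)
pickle.dump(d,open("c2.pkl","wb"))
a=np.radians(-21);R=np.array([[np.cos(a),-np.sin(a),0],[np.sin(a),np.cos(a),0],[0,0,1]])
s=telemetry.sense();org=np.array(s["tool_pos"])+[-.5,0,18]
print("glass",org+R@np.array([4,0,-130.]))
ims=[]
for n in d:
    u=proj(d[n],org+R@np.array([0,0,-90.])).astype(int);x,y=u-50
    im=cv2.resize(d[n]["image"][y:y+100,x:x+100,::-1],(400,400),interpolation=cv2.INTER_CUBIC)
    e=np.radians(20)
    for k in np.linspace(0,2*np.pi,13)[:-1]:   # glass rim points
        q=np.array([4,0,-130.])+30*(np.cos(k)*np.array([np.sin(e),0,-np.cos(e)])+np.sin(k)*np.array([0,1,0]))
        v=(proj(d[n],org+R@q)-[x,y]+.5)*4-.5;cv2.circle(im,tuple(int(round(i)) for i in v),2,(255,0,255),-1)
    ims.append(im);print(n,x,y)
cv2.imwrite("pics/fin.png",np.hstack(ims))
E
```

```text
t 8.25 shift [-0.1  0.1  0.7] turn -0.0 y ang 68.98 q [-0.42  0.16 -0.2   1.21  0.   -0.05] w 23.063842421483294 58.98114502429962
glass [ 530.91514005 -166.66485614  107.72113856]
scene 168 106
top 269 151
```

View pics/fin.png

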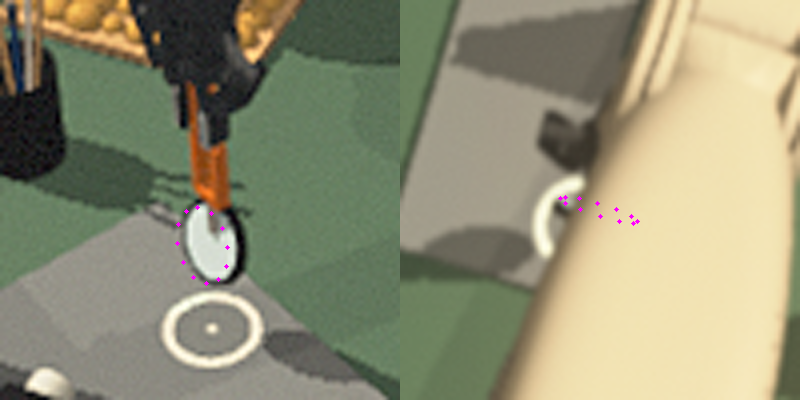

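The mirror hangs over the ring, but the glass appears about 2.5 px to the right of where I predicted it in the scene view. I'll check its tilt with the wrist camera and an ellipse fit.

```bash
python3 - <<'E'
from h import *
from plant import bot, cam, telemetry
d=pickle.load(open("c2.pkl","rb"));c=d["scene"]
w=cam.camera("wrist")
a=np.radians(-21);R=np.array([[np.cos(a),-np.sin(a),0],[np.sin(a),np.cos(a),0],[0,0,1]])
s=telemetry.sense();org=np.array(s["tool_pos"])+[0,0,18]
im=c["image"];roi=im[152:182,208:232].astype(int);hsv=cv2.cvtColor(im,cv2.COLOR_RGB2HSV)
m=np.zeros(im.shape[:2],np.uint8);m[155:180,210:230]=((im.min(2)>120))[155:180,210:230]
n,l,st,ce=cv2.connectedComponentsWithStats(m);k=1+np.argmax(st[1:,4]);print("glass",st[k],ce[k])
cn=max(cv2.findContours((l==k).astype(np.uint8),0,2)[0],key=cv2.contourArea);print(cv2.fitEllipse(cv2.convexHull(cn)))
print("pred glass",proj(c,org+R@np.array([4,0,-130.])),"jac x,y,z /10mm",[np.round(proj(c,org+R@(np.array([4,0,-130.])+10*np.eye(3)[i]))-proj(c,org+R@np.array([4,0,-130.])),2) for i in range(3)])
om=np.zeros_like(m);om[140:160,205:235]=((hsv[...,0]<17)&(hsv[...,1]>150)&(hsv[...,2]>90))[140:160,205:235]
for v in range(142,160,2):
    xs=np.nonzero(om[v])[0];print(v,xs.min() if len(xs) else 0,xs.max() if len(xs) else 0,end=" | ")
print("\nframe pred z -35,-55,-77",[np.round(proj(c,org+R@np.array([0,y,z])),1).tolist() for z in(-35,-55,-77) for y in (-15.,15)])
wm=np.ascontiguousarray(w["image"][:,:,::-1])
for q in[(4,0,-130),(0,0,-77),(0,0,25),(0,15,-77),(0,-15,-77),(0,0,-166),(0,35,-131),(0,-35,-131)]:
    u=proj(w,org+R@np.array(q,float));cv2.circle(wm,tuple(int(round(i)) for i in u),3,(255,0,255),1)
cv2.imwrite("pics/w2.png",wm);np.save("w2.npy",w["image"])
E
```

```text
glass [210 157  20  23 298] [218.31208054 169.89261745]
((218.91238403320312, 173.79385375976562), (19.777963638305664, 34.174224853515625), 170.29232788085938)
pred glass [218.03246849 167.01448144] jac x,y,z /10mm [array([-2.57,  1.49]), array([1.99, 1.75]), array([-0.17, -2.3 ])]
142 216 223 | 144 216 223 | 146 216 223 | 148 216 224 | 150 216 224 | 152 216 224 | 154 218 224 | 156 220 224 | 158 222 223 | 
frame pred z -35,-55,-77 [[214.3, 140.9], [220.5, 146.2], [214.7, 145.9], [220.9, 151.2], [215.1, 151.3], [221.2, 156.6]]
```

View pics/w2.png

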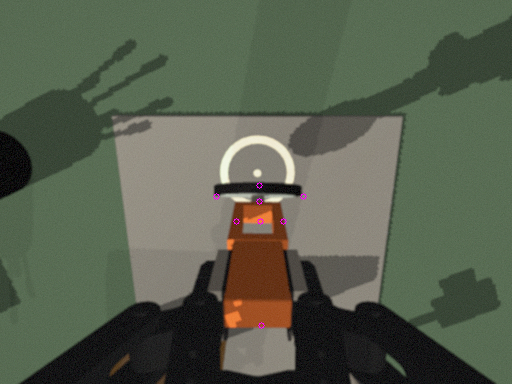

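The wrist view shows the plate square to the tool, so the yaw is right. The tab's top (v 316 against a predicted 325), the frame and the head are all shifted by the same 3–4 mm, which means a small offset toward the robot and no real tilt. I'll correct by 3 mm, settle and hand in.

Call:
shift_gripper(deltas=[[-1.5,0,0.4,0],[-3,0,0.7,0],[-3,0,0.7,0],[-3,0,0.7,0],[-3,0,0.7,0],[-3,0,0.7,0],[-3,0,0.7,0],[-3,0,0.7,0],[-3,0,0.7,0],[-3,0,0.7,0],[-3,0,0.7,0],[-3,0,0.7,0],[-3,0,0.7,0]])

```text
t: 9.7
tool_pos: [530.2, -166.2, 218.6]
orientation: [[-0.933, 0.359, 0.0], [0.359, 0.933, -0.0], [-0.0, 0.0, -1.0]]
force: [0.2, 0.0, -1.5]
width: 23.4
grasp_force: 59.0
```

```bash
python3 -c "
from plant import bot, cam, telemetry
print(bot.close_job())"
```

```text
the job is handed in; nothing more can be done
None
```

I lifted the mirror off its hook and handed the job in with it held still over the ring, aimed at the mark; the hand-in returned no verdict, and I never viewed the reflection itself, only placed the mirror by measurement.

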